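# Seat the splash guard on the drive station

## Task

Take the notched splash guard from among the three loose aluminium plates and lower it, hub up, over the drive station's central shaft so that the upright pin stands in the guard's notch and the guard lies flat, fully down on the drum. Set it down rather than dropping it, let go of it, and leave the other two plates where they lie.

Things in the scene. Friction and masses are not known exactly. Their poses are not given: they have to be found in the camera images.
- guard: Splash guard, aluminium, about 0.25 kg, flat on the bench: round flange 120 mm across, 8 thick, with one wedge-shaped notch open to the rim (35 mm wide 46 mm from the centre); on it a square tube (hub) 44 x 44 mm outside, top 48 mm above the underside, with a 32 x 32 mm hole right through. Origin: centre of the underside; z up, x to the middle of the notch; hub faces square to x and y.
- station: Drive station, fixed: blue foot 150 x 150 x 12 mm, on it an aluminium drum 136 mm across, its flat top (the seat) 40 mm above the bench. Central steel shaft 12 mm thick, tapered tip 94 mm above the bench (54 above the seat). Steel pin 8 mm thick, tip 64 mm above the bench (24 above the seat). Origin: on the shaft's axis at bench height; z up, x from the shaft to the pin, 46 mm away axis to axis.
- blank: Bystander: blank cover, aluminium, round flange 120 mm in diameter and 8 mm thick with no notch and no hole, and a solid square block 44 x 44 mm on it, 48 mm high overall. Origin: centre of its underside, z up.
- small: Bystander: small plate, aluminium, round flange 80 mm in diameter and 8 mm thick with no notch, and a solid round grip 30 mm in diameter, 43 mm high overall. Origin: centre of its underside, z up.
Things that resemble listed ones, but are neither listed nor needed, are in the scene too. Leave any brown or turquoise look-alike of the station alone.

How it is judged:
At the end, for the whole second after the job is handed in: The guard is released and at rest on the drum, hub up and flat within 4 degrees, its underside within 4 mm of the seat, its centre within 16 mm of the shaft's axis, the notch within 30 degrees of the pin; the blank cover and the small plate are within 30 mm of where they were (horizontal distance between guard and station below 0.016 m and z of guard in the frame of station between 0.036 and 0.044 m and angle between guard's own z axis and vertical below 0.07 rad and angle between the x axis of guard and the x axis of station, either way round below 0.53 rad and linear speed of guard below 0.01 m/s and distance of each of blank, small from where it was at the start of the episode below 0.03 m); the robot touches nothing.
It fails at once if the guard is dropped: it falls faster than 0.6 m/s (about 18 mm of free fall) while no finger holds it (linear speed of guard above 0.6 m/s and contact force between guard and the fingers below 0.05 N).
It fails at once if the blank cover or the small plate is moved by more than 30 mm (distance of any of blank, small from where it was at the start of the episode above 0.03 m).
It also fails if it takes over 42 s, if anything falls off the work surface, if the arm or the gripper's body presses on something with over 40 N, if the wrist force passes 120 N, or if a joint passes its speed limit or range.

## Robot

A 6-joint arm with a two-finger parallel gripper is mounted at the origin on the work surface. World frame = base frame: x ahead of the robot, y to its left, z up, the work surface at z = 0. Lengths are in m, angles in rad, forces in N, time in s.
With the tool pointing down it reaches from about 0.375 to 0.9 m from the base axis. Payload 3.1 kg.
Tool frame: the origin (TCP) lies midway between the tips of the shut fingers; the grasp point (between the pads) lies 19 mm behind it (pinch_z is the distance from the TCP to the grasp point, in m); y points along the fingers, z is the direction in which the jaws open and shut, and the axes are right-handed (so a half turn about y gives the same grasp; the last joint's range is limited). The gripper opens to 87 mm and grips with 3 to 60 N. Pads are 19 mm wide; open, the fingers measure 117 mm over their backs; the gripper's body (75 mm by 190 mm) begins 51 mm behind the grasp point.
Start: joints at [1.04, 0.527, 1.433, -0, 1.181, -0.178], TCP at [0.215, 0.587, 0.223] pointing down, gripper open.
Joint ranges: [-3.08, 3.08], [-0.75, 2.2], [0.22, 2.44], [-1.43, 4.57], [0, 2.65], [-2.85, 2.85]. Speed limits (rad/s): [2.79, 2.79, 3.14, 3.14, 3.14, 3.14].

## Interface

Orientations are given as a unit quaternion [x, y, z, w].
In Python, from rig import * gives the robot as it stands.
- The arm moves only by the tool drive_tool, never from a script. Its argument "plan" is a list of rows, each a list of 7 numbers: the shift along the tool's x, y, z in mm, then the turn, a rotation vector about the tool's x, y, z in degrees, then the finger opening in mm, from 0 to 87. A call has 1 to 10 rows; each row is the pose to reach, as a shift and turn from the pose commanded when the call began, along the tool's axes at that moment; what a row does not reach only later rows make up. A row lasts 1/10 s, in which the tool goes at most 50 mm and 8.59 degrees, less where a joint would pass 70% of its speed; a pose out of reach is approached as far as the arm can. A call with a gripper value outside its range is refused whole. The fingers move at their own pace and stop on an object; "newtons" is the grip in N (left out, the last holds). Time passes only in rows, so rows that repeat a pose let the fingers close. It gives the time, the measured TCP pose, the force and the opening at its end, in the units of the state.
- get_obs(): the state, without advancing time (a new reading comes with each control period).
- camera(name): name is "scene" or "top" or "wrist"; returns the picture (480x640x3 uint8, blue, green, red); there is no depth.
- get_calibration(name): a dict with "fx", "fy", "cx", "cy" (pixels), "origin" and "rotation" of the camera in the world; the wrist camera has in their place "tool_from_camera" (4x4, takes a point from camera to tool coordinates, whose origin is the TCP and whose axes are the tool frame's). Camera axes: x right, y down, z forward; pixel columns grow to the right and rows downward; lengths in m; the calibration is good to about 2 mm. A picture is of the moment at which its call begins: read the wrist's pose just before it. get_calibration takes no time and is no camera call.
- hand_in(): hands the job in, once; it reports no verdict.
Trained networks look in the newest picture that a camera, given by its name, has taken for a name from the list of things; names that differ only in an ending like _2 or _b are one class to them, and where a whole thing is asked for, a point or a joint stands for the part that bears it (a point fixed in the world has none). Each returns a list of dicts, best first, with "conf" (0 to 1); they miss things now and then, are a little off and sometimes report something else, mostly with a low value. They report only what shows in the picture. A call takes as long as a camera call. They do not tell look-alikes from the thing itself.
- spot_in(camera, target): "location" ([column, row] in pixels, amid what is visible of it).
- mark_of(camera, target): "location" ([column, row] in pixels: a listed point, or the origin of a listed thing).
The state is a dict: "time": time; "q": joint angles; "joint_velocities": joint speeds; "joint_torque": joint torques, N m; "position": TCP position; "tool_rot": TCP orientation; "ft_force": force on the tool from outside, world axes, zero at the start; "moment": the same for the moment, N m; "grip_width": finger opening in m.
Only numpy, scipy, OpenCV 4.12 (cv2) and the standard library are available. Lean on these libraries where they do the work, as an engineer would, in place of code of your own. Each camera call takes 0.05 s, during which the arm holds its last target. There are 200 camera calls.

## Working session

There is one attempt and no reset: what is moved stays moved. The work goes in short steps, Python scripts to look and compute and a tool call to move; the robot and the scene stay as the last step left them, time stands still between calls to the robot, and variables do not carry over. Pictures are saved under pics/ and viewed, about 8 in all and at most 12, crops included, and the job is handed in when it is done.

Besides the shell and the picture viewer there is one more tool, called after "Call:" as name(argument=value, ...), one argument or row to a line, values as JSON. drive_tool: Moves the arm, as the interface text tells. Its arguments: {"type":"object","properties":{"plan":{"type":"array","items":{"type":"array","items":{"type":"number"}}},"newtons":{"type":"number"}},"required":["plan"]}

```bash
mkdir -p pics; ls
cat > h.py <<'E'
from rig import *
import numpy as np, cv2
from scipy.spatial.transform import Rotation as R
def ray(px,name,z,obs=None):
    c=get_calibration(name)
    d=np.array([(px[0]-c["cx"])/c["fx"],(px[1]-c["cy"])/c["fy"],1])
    if name=="wrist":
        T=np.array(c["tool_from_camera"]); o=obs or get_obs()
        Rw=R.from_quat(o["tool_rot"]).as_matrix()
        O=Rw@T[:3,3]+np.array(o["position"]); D=Rw@T[:3,:3]@d
    else:
        O=np.array(c["origin"]); D=np.array(c["rotation"])@d
    return O+D*(z-O[2])/D[2]
E
python3 - <<'E'
from h import *
for n in ["top","scene"]:
    cv2.imwrite(f"pics/{n}1.png",camera(n))
    for t in ["guard","station","blank","small"]:
        for r in mark_of(n,t)[:3]: print(n,t,r,ray(r["location"],n,0.0).round(3))
o=get_obs();print(o["time"],o["position"],o["tool_rot"]);print(R.from_quat(o["tool_rot"]).as_matrix().round(2))
print(get_calibration("wrist")["tool_from_camera"])
E
```

```text
picsTraceback (most recent call last):
  File "<stdin>", line 5, in <module>
  File "h.py", line 12, in ray
    O=np.array(c["origin"]); D=np.array(c["rotation"])@d
                               ~~~~~~~~~~~~~~~~~~~~~~~^~
ValueError: matmul: Input operand 1 has a mismatch in its core dimension 0, with gufunc signature (n?,k),(k,m?)->(n?,m?) (size 3 is different from 4)
```

```bash
sed -i 's/np.array(c\["rotation"\])@d/R.from_quat(c["rotation"]).as_matrix()@d/' h.py
python3 - <<'E'
from h import *
for n in ["top","scene"]:
    print(get_calibration(n))
    cv2.imwrite(f"pics/{n}1.png",camera(n))
    for t in ["guard","station","blank","small"]:
        for r in mark_of(n,t)[:3]: print(n,t,r,ray(r["location"],n,0.0).round(3))
o=get_obs();print(o["time"],o["position"],o["tool_rot"]);print(R.from_quat(o["tool_rot"]).as_matrix().round(2))
print(get_calibration("wrist")["tool_from_camera"])
E
```

```text
{'fx': 498.153970953353, 'fy': 498.153970953353, 'cx': 322.90149929177096, 'cy': 240.5308587459945, 'origin': array([0.30649551, 0.05759472, 1.03092528]), 'rotation': array([-0.70127431,  0.70662512, -0.07356389,  0.0590223 ])}
top guard {'location': [365.4, 265.9], 'conf': 0.8} [ 0.448 -0.053  0.   ]
top station {'location': [198.1, 253.1], 'conf': 0.83} [0.477 0.296 0.   ]
top station {'location': [165.1, 141.4], 'conf': 0.82} [0.724 0.377 0.   ]
top station {'location': [191.9, 372.5], 'conf': 0.77} [0.236 0.299 0.   ]
top blank {'location': [200.2, 254.6], 'conf': 0.52} [0.474 0.292 0.   ]
top small {'location': [366.1, 264.1], 'conf': 0.68} [ 0.452 -0.055  0.   ]
top small {'location': [408.5, 189.1], 'conf': 0.63} [ 0.614 -0.15   0.   ]
{'fx': 436.1378754458898, 'fy': 436.1378754458898, 'cx': 315.9451136936796, 'cy': 234.48939636803755, 'origin': array([ 0.9048304 , -0.15578252,  0.78311055]), 'rotation': array([ 0.80994423,  0.51309234, -0.15217213, -0.239938  ])}
scene guard {'location': [267.1, 251.4], 'conf': 0.81} [ 0.439 -0.049  0.   ]
scene station {'location': [366.8, 138.9], 'conf': 0.74} [0.242 0.298 0.   ]
scene station {'location': [419.5, 205.9], 'conf': 0.67} [0.475 0.303 0.   ]
scene station {'location': [518.8, 285.8], 'conf': 0.58} [0.727 0.374 0.   ]
scene blank {'location': [153.9, 306.1], 'conf': 0.75} [ 0.46  -0.293  0.   ]
scene small {'location': [252.0, 340.1], 'conf': 0.69} [ 0.605 -0.145  0.   ]
0.6 [0.21532379 0.58672032 0.22253907] [ 0.69620262 -0.12373186  0.12374243 -0.69618974]
[[ 0.94  0.    0.34]
 [-0.34 -0.    0.94]
 [ 0.   -1.   -0.  ]]
[[ 9.39543151e-04  9.58376206e-01  2.85506856e-01 -7.99398033e-02]
 [ 2.34963381e-04 -2.85507186e-01  9.58376540e-01 -1.61636480e-01]
 [ 9.99999531e-01 -8.33352458e-04 -4.93429634e-04  6.57265052e-04]
 [ 0.00000000e+00  0.00000000e+00  0.00000000e+00  1.00000000e+00]]
```

View pics/top1.png

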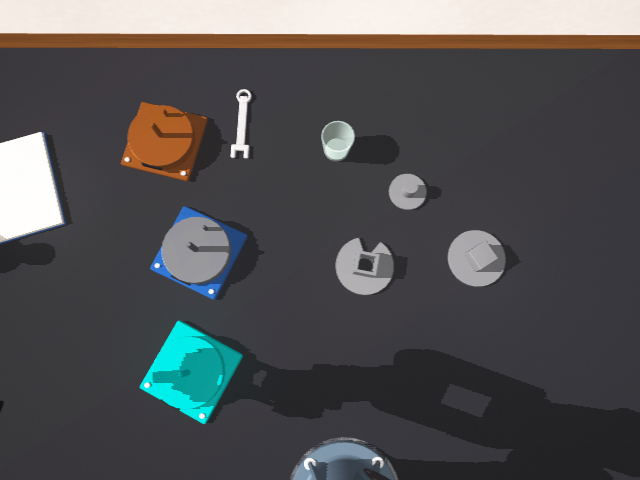

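View pics/scene1.png

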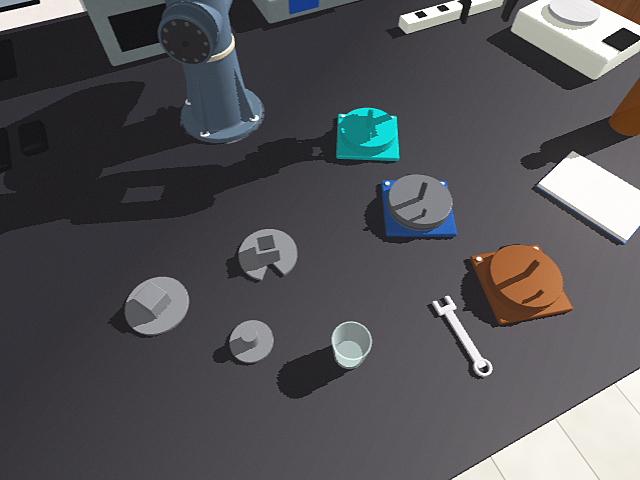

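Call:
drive_tool(
  plan=[
    [310,0,-183,0,0,0,87],
    [310,0,-183,0,0,0,87],
    [310,0,-183,0,0,0,87],
    [310,0,-183,0,0,0,87],
    [310,0,-183,0,0,0,87],
    [310,0,-183,0,0,0,87],
    [310,0,-183,0,0,0,87],
    [310,0,-183,0,0,0,87],
    [310,0,-183,0,0,0,87],
    [310,0,-183,0,0,0,87],
  ],
)

```text
time: 1.6
position: [0.4425, 0.3087, 0.2225]
tool_rot: [-0.696, 0.124, -0.123, 0.696]
ft_force: [0.1, -0.0, -0.8]
grip_width: 0.0869
```

Run:
```python
from h import *
o=get_obs();print(o["time"],o["position"],o["joint_velocities"].round(3) if hasattr(o["joint_velocities"],'round') else '')
cv2.imwrite("pics/w1.png",camera("wrist"))
for r in mark_of("wrist","station")[:3]: print(r,ray(r["location"],"wrist",0.0,o).round(4))
```

```text
1.6 [0.44248659 0.30866293 0.22248693] [ 0.028 -0.002  0.004 -0.002  0.    -0.003]
{'location': [310.4, 247.9], 'conf': 0.9} [0.4787 0.294  0.    ]
{'location': [457.3, 425.5], 'conf': 0.64} [0.7243 0.3741 0.    ]
```

View pics/w1.png

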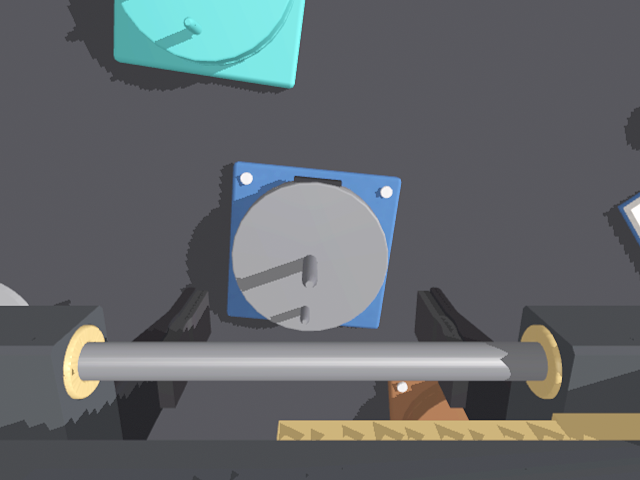

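Run:
```python
from h import *
o=get_obs();im=cv2.imread("pics/w1.png")
cv2.imwrite("pics/w1c.png",cv2.resize(im[230:340,240:400],None,fx=5,fy=5,interpolation=cv2.INTER_CUBIC))
for p,z in [((310,256),.04),((310,284),.094),((305,309),.04),((304,320),.064)]: print(p,ray(p,"wrist",z,o).round(4))
```

```text
(310, 256) [0.4734 0.2963 0.04  ]
(310, 284) [0.4772 0.2952 0.094 ]
(305, 309) [0.5186 0.2749 0.04  ]
(304, 320) [0.5172 0.275  0.064 ]
```

View pics/w1c.png

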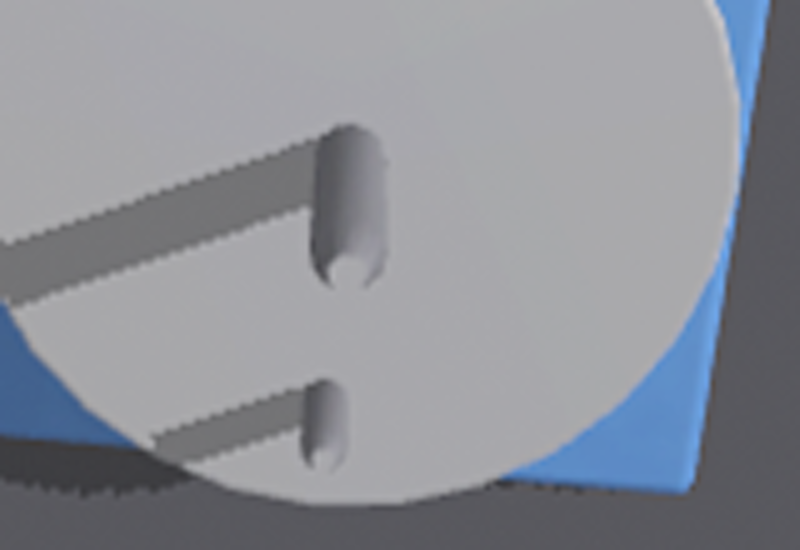

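Call:
drive_tool(
  plan=[
    [97,0,-336,0,0,0,87],
    [97,0,-336,0,0,0,87],
    [97,0,-336,0,0,0,87],
    [97,0,-336,0,0,0,87],
    [97,0,-336,0,0,0,87],
    [97,0,-336,0,0,0,87],
    [97,0,-336,0,0,0,87],
    [97,0,-336,0,0,0,87],
    [97,0,-336,0,0,0,87],
    [97,0,-336,0,0,0,87],
  ],
)

```text
time: 2.7
position: [0.4182, -0.0389, 0.2225]
tool_rot: [-0.696, 0.123, -0.123, 0.697]
ft_force: [-0.6, 0.1, -0.3]
grip_width: 0.0871
```

Run:
```python
from h import *
o=get_obs();print(o["time"],o["position"],o["q"])
im=camera("wrist")
cv2.imwrite("pics/w2.png",im)
for r in mark_of("wrist","guard")[:3]: print(r,ray(r["location"],"wrist",0.0,o).round(4))
```

```text
2.7 [ 0.41823674 -0.03891429  0.22247838] [-3.60642120e-01  2.52368467e-01  1.91956011e+00  6.91859190e-04
  9.70515013e-01 -1.58240370e+00]
{'location': [316.8, 238.5], 'conf': 0.94} [ 0.4479 -0.0445  0.    ]
```

View pics/w2.png

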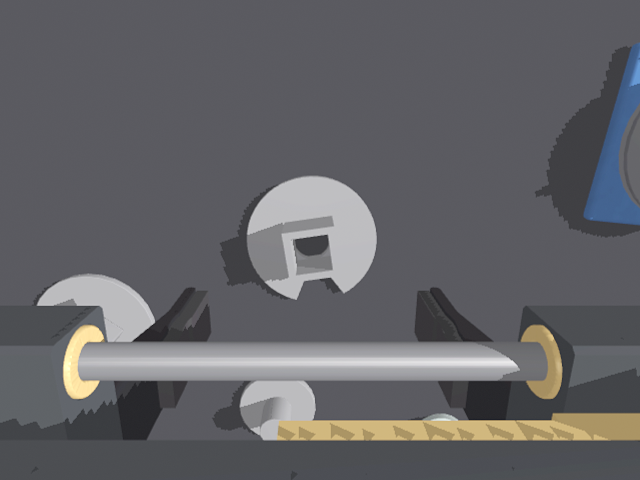

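Run:
```python
from h import *
im=cv2.imread("pics/w2.png")
cv2.imwrite("pics/w2c.png",cv2.resize(im[170:310,230:390],None,fx=5,fy=4.2857,interpolation=cv2.INTER_CUBIC) if 0 else cv2.resize(im[200:310,240:390],None,fx=5,fy=5,interpolation=cv2.INTER_CUBIC))
o=get_obs()
for p in [(247,240),(377,238),(312,176),(299,299),(344,293)]: print(p,ray(p,"wrist",.008,o).round(4))
```

```text
(247, 240) [ 0.4251 -0.105   0.008 ]
(377, 238) [0.4645 0.0091 0.008 ]
(312, 176) [ 0.39  -0.028  0.008]
(299, 299) [ 0.4974 -0.0805  0.008 ]
(344, 293) [ 0.5063 -0.0374  0.008 ]
```

View pics/w2c.png

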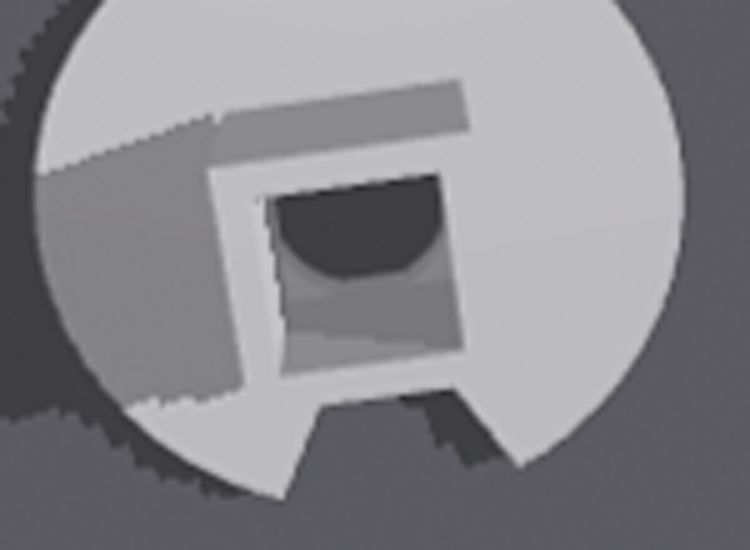

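Run:
```python
from h import *
o=get_obs()
f=lambda x,y,z: ray((240+x/5,200+y/5),"wrist",z,o)
C=[f(x,y,.048) for x,y in [(262,198),(440,173),(463,350),(280,375)]]
c=np.mean(C,0); ax=(C[2]+C[3]-C[0]-C[1])/2; ay=(C[1]+C[2]-C[0]-C[3])/2
print(c,np.linalg.norm(ax),np.linalg.norm(ay),np.degrees(np.arctan2(ax[1],ax[0])),np.degrees(np.arctan2(-ay[0],ay[1])))
n=(f(283,498,.008)+f(520,466,.008))/2;print(n, np.degrees(np.arctan2(*(n-c)[[1,0]])))
O=[f(x,y,.048) for x,y in [(208,168),(470,130),(243,385)]]
print("outer center",(O[1]+O[2])/2, np.linalg.norm(O[1]-O[0]))
M=R.from_quat(o["tool_rot"]).as_matrix();print("tool x yaw",np.degrees(np.arctan2(M[1,0],M[0,0])))
d=c-np.array(o["position"]);d[2]=.014-o["position"][2];print("shift mm",(M.T@d*1000).round(1))
```

```text
[ 0.44726196 -0.04856063  0.048     ] 0.03144855478788815 0.030628646071122652 -13.713792725773521 -11.703540868569142
[ 0.50185042 -0.06017908  0.008     ] -12.015381915438503
outer center [ 0.44433502 -0.04870306  0.048     ] 0.04371273985258727
tool x yaw -19.9394189816254
shift mm [ 30.7 208.5   0.5]
```

Call:
drive_tool(
  plan=[
    [30,30,0,0,-7.6,0,87],
    [30,70,0,0,-7.6,0,87],
    [30,110,0,0,-7.6,0,87],
    [30,150,0,0,-7.6,0,87],
    [30,180,0,0,-7.6,0,87],
    [30,200,0,0,-7.6,0,87],
    [30,208,0,0,-7.6,0,87],
    [30,208,0,0,-7.6,0,87],
    [30,208,0,0,-7.6,0,60],
    [30,208,0,0,-7.6,0,50],
  ],
  newtons=30,
)

```text
time: 3.8
position: [0.4476, -0.051, 0.0156]
tool_rot: [0.703, -0.076, 0.078, -0.703]
ft_force: [0.3, -0.3, -0.2]
grip_width: 0.0777
```

Call:
drive_tool(
  plan=[
    [0,0,0,0,0,0,30],
    [0,0,0,0,0,0,30],
    [0,0,0,0,0,0,30],
    [0,0,0,0,0,0,30],
    [0,0,0,0,0,0,30],
  ],
)

```text
time: 4.3
position: [0.4469, -0.0512, 0.0148]
tool_rot: [0.703, -0.077, 0.078, -0.703]
ft_force: [0.3, 0.2, 3.2]
grip_width: 0.0438
```

Call:
drive_tool(
  plan=[
    [0,-15,0,0,0,0,30],
    [0,-45,0,0,0,0,30],
    [0,-85,0,0,0,0,30],
    [0,-125,0,0,0,0,30],
    [0,-150,0,0,0,0,30],
    [0,-150,0,0,0,0,30],
  ],
)

```text
time: 4.9
position: [0.4487, -0.0518, 0.1674]
tool_rot: [0.704, -0.075, 0.08, -0.702]
ft_force: [1.3, -0.5, -2.3]
grip_width: 0.044
```

Call:
drive_tool(
  plan=[
    [-3,0,25,0,1,0,30],
    [-8,0,65,0,3,0,30],
    [-14,0,110,0,5,0,30],
    [-20,0,155,0,7,0,30],
    [-26,0,200,0,9,0,30],
    [-32,0,245,0,11,0,30],
    [-38,0,290,0,13,0,30],
    [-42,0,325,0,14,0,30],
    [-44,0,344,0,14,0,30],
    [-44,0,344,0,14,0,30],
  ],
)

```text
time: 5.9
position: [0.4776, 0.2965, 0.1623]
tool_rot: [0.689, -0.162, 0.16, -0.688]
ft_force: [-0.1, -1.1, -2.4]
grip_width: 0.0433
```

Run:
```python
from h import *
im=camera("wrist"); o=get_obs();print(o["time"],o["position"],o["grip_width"],o["ft_force"])
M=R.from_quat(o["tool_rot"]).as_matrix();print("tool x yaw",np.degrees(np.arctan2(M[1,0],M[0,0])))
t=np.array([.4775,.295,0])-o["position"];print((M.T@t*1000).round(1))
im2=camera("scene")
cv2.imwrite("pics/w3.png",np.hstack([cv2.resize(im[120:420,140:500],(400,333)),cv2.resize(im2[100:300,300:540],(400,333))]))
```

```text
5.95 [0.47718718 0.29477493 0.16234559] 0.04414245631947467 [ 0.27608861 -0.56226441 -2.15189225]
tool x yaw -26.41033735949518
[  0.6 162.3   0.8]
```

View pics/w3.png

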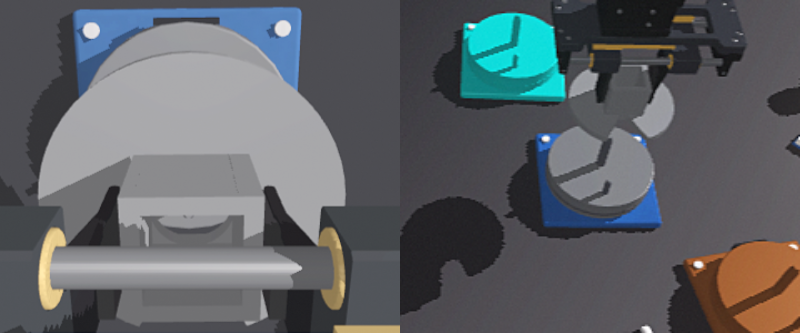

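Run:
```python
from h import *
c=get_calibration("wrist");T=np.linalg.inv(c["tool_from_camera"])
for tilt in (-10,0,10):
  for x0 in (-3,0):
    out=[]
    for g in [(-22,-22,48),(-22,22,48),(-22,-22,8),(-22,22,8),(-60,0,8),(22,-22,48)]:
        p=np.array([g[0],33-19-(g[2]-15+0)+0,g[1]],float); p[1]=15-g[2]
        piv=np.array([0,-19,0]); p=R.from_euler('z',tilt,degrees=True).apply(p-piv)+piv; p[0]+=x0
        q=T[:3,:3]@(p/1000)+T[:3,3]; u=c["fx"]*q[0]/q[2]+c["cx"]; v=c["fy"]*q[1]/q[2]+c["cy"]
        out.append((round((u-140)/.9),round((v-120)/.9)))
    print(tilt,x0,out)
```

```text
-10 -3 [(118, 179), (262, 179), (134, 158), (247, 158), (190, 59), (120, 317)]
-10 0 [(118, 188), (262, 188), (134, 165), (247, 165), (190, 67), (121, 325)]
0 -3 [(116, 191), (264, 191), (132, 149), (248, 149), (190, 47), (122, 316)]
0 0 [(116, 200), (264, 200), (133, 156), (248, 156), (190, 56), (123, 324)]
10 -3 [(114, 204), (266, 204), (130, 142), (250, 142), (190, 40), (124, 314)]
10 0 [(115, 214), (265, 214), (131, 149), (250, 149), (190, 49), (125, 322)]
```

Call:
drive_tool(
  plan=[
    [1,15,1,0,0,0,30],
    [1,35,1,0,0,0,30],
    [1,55,1,0,0,0,30],
    [1,70,1,0,0,0,30],
    [1,82,1,0,0,0,30],
    [1,90,1,0,0,0,30],
    [1,96,1,0,0,0,30],
    [1,100,1,0,0,0,30],
    [1,102,1,0,0,0,30],
    [1,102,1,0,0,0,30],
  ],
)

```text
time: 7.0
position: [0.48, 0.2948, 0.0627]
tool_rot: [-0.688, 0.162, -0.162, 0.688]
ft_force: [0.1, 0.1, -2.3]
grip_width: 0.0439
```

Call:
drive_tool(
  plan=[
    [0,1,0,0,0,0,30],
    [0,2,0,0,0,0,30],
    [0,3,0,0,0,0,30],
    [0,4,0,0,0,0,30],
    [0,4,0,0,0,0,30],
  ],
)

```text
time: 7.5
position: [0.4798, 0.2947, 0.0584]
tool_rot: [0.688, -0.162, 0.162, -0.688]
ft_force: [0.1, 0.2, -2.9]
grip_width: 0.0442
```

Call:
drive_tool(
  plan=[
    [-1,1,0,0,0,0,30],
    [-2,2,0,0,0,0,30],
    [-2,3,0,0,0,0,30],
    [-2,3,0,0,0,0,30],
  ],
)

```text
time: 7.9
position: [0.4779, 0.2956, 0.0554]
tool_rot: [0.688, -0.162, 0.162, -0.688]
ft_force: [-0.3, 0.2, -2.1]
grip_width: 0.0437
```

Call:
drive_tool(
  plan=[
    [0,0.5,0,0,0,0,30],
    [0,1,0,0,0,0,30],
    [0,1,0,0,0,0,30],
  ],
)

```text
time: 8.2
position: [0.4782, 0.2956, 0.0548]
tool_rot: [-0.688, 0.162, -0.162, 0.688]
ft_force: [-1.8, -0.4, 0.6]
grip_width: 0.0442
```

Call:
drive_tool(
  plan=[
    [0,0.5,0,0,0,0,30],
    [0,0.5,0,0,0,0,30],
  ],
)

```text
time: 8.4
position: [0.4782, 0.2956, 0.0548]
tool_rot: [-0.688, 0.162, -0.163, 0.688]
ft_force: [-1.0, -1.1, 5.3]
grip_width: 0.0438
```

Run:
```python
from h import *
im=camera("scene"); o=get_obs();print(o["time"],o["position"],o["ft_force"],o["moment"])
cv2.imwrite("pics/s4.png",cv2.resize(im[120:270,340:500],None,fx=4,fy=4,interpolation=cv2.INTER_CUBIC))
```

```text
8.45 [0.47817485 0.29560804 0.05477123] [-1.51220325 -1.08563025  5.85740829] [-0.09226261  0.22413206 -0.05352734]
```

View pics/s4.png

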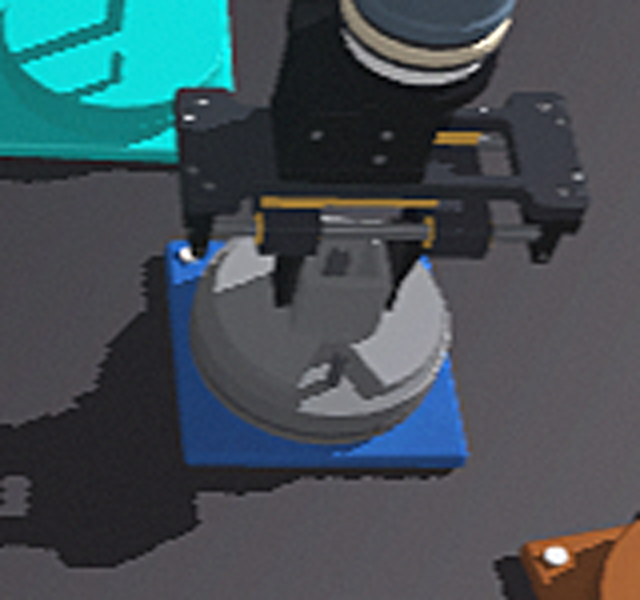

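The guard lies on the blue station's drum, with the pin near crop pixel (335,365) inside the notch. The height matches a full seat, so I'll release and retreat upward.

Call:
drive_tool(
  plan=[
    [0,0,0,0,0,0,50],
    [0,0,0,0,0,0,60],
    [0,0,0,0,0,0,80],
    [0,0,0,0,0,0,80],
    [0,0,0,0,0,0,80],
    [0,-15,0,0,0,0,80],
    [0,-50,0,0,0,0,80],
    [0,-95,0,0,0,0,80],
    [0,-140,0,0,0,0,80],
    [0,-160,0,0,0,0,80],
  ],
)

```text
time: 9.45
position: [0.4801, 0.2964, 0.2183]
tool_rot: [-0.687, 0.16, -0.164, 0.69]
ft_force: [0.3, -0.0, -0.5]
grip_width: 0.0797
```

Run:
```python
from h import *
im=camera("wrist"); o=get_obs();print(o["time"],o["position"],o["grip_width"],o["ft_force"])
im2=camera("scene");camera("top")
for t in ["guard","blank","small"]:
    for n in ("scene","top"):
        for r in mark_of(n,t)[:1]: print(n,t,r,ray(r["location"],n,0.04 if t=="guard" else 0).round(3))
cv2.imwrite("pics/w5.png",np.hstack([cv2.resize(im[120:420,140:500],(400,333)),cv2.resize(im2[100:300,300:540],(400,333))]))
```

```text
9.5 [0.48111395 0.29687219 0.22024596] 0.07996304768239153 [-0.05162933  0.43236177  1.32353197]
scene guard {'location': [421.6, 200.2], 'conf': 0.79} [0.486 0.292 0.04 ]
top guard {'location': [193.4, 250.0], 'conf': 0.69} [0.477 0.296 0.04 ]
scene blank {'location': [154.0, 304.0], 'conf': 0.67} [ 0.456 -0.291  0.   ]
top blank {'location': [475.9, 260.9], 'conf': 0.89} [ 0.457 -0.286  0.   ]
scene small {'location': [251.5, 341.3], 'conf': 0.89} [ 0.607 -0.147  0.   ]
top small {'location': [409.1, 189.6], 'conf': 0.69} [ 0.613 -0.152  0.   ]
```

View pics/w5.png

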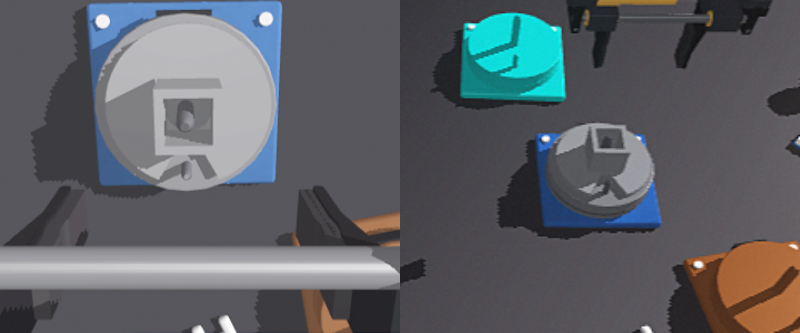

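The guard sits flat on the drum, the shaft is inside the hub (about (186,113)) and the pin is in the notch (about (187,168)). The gripper is clear.

```bash
python3 -c "
from rig import *
print(hand_in())"
```

```text
the job is handed in; nothing more can be done
None
```

I gripped the splash guard by its hub, lowered it over the blue station's shaft, and let go once the force showed it was resting on the drum. I then raised the gripper clear and handed the job in at about 9.5 s, well inside the 42 s limit. The hand-in gave no verdict.

- **Seating:** the fingertip height when the guard touched down was 40 mm above its height at pick-up, which matches the drum's 40 mm seat. The last pictures show the guard flat, with the shaft inside the hub and the pin in the notch.
- **Position:** the last top-camera reading put the guard's centre about 1 mm from the shaft's axis. The scene camera's reading disagreed, at about 9 mm. Both are within the 16 mm allowed, and the wrist picture supports the smaller figure.
- **Other plates:** the two plates read within 5 mm of their first positions wherever there was a same-camera reading to compare. The top camera's first reading for the blank cover was a false match on the station, so that plate was compared through the scene camera only.

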